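# Fit the missing battery in the kitchen radio and shut its sliding cover

### The job

The kitchen radio lies face down with its sliding battery cover ajar and one of its two large cells missing. Slide the cover back, fit the large cell lying on the worktop into the empty cradle, flat end on the spring and button end against the metal plate opposite, then slide the cover fully home past its catch. Use the large cell, not the smaller one, and leave the other things where they are.

Things in the scene. Friction and masses are not known exactly. Their poses are not given: they have to be found in the camera images.
- radio: white kitchen radio on its face, fixed, x -108 to 116 mm, 150 wide (y), 64 high; black handle 27 mm beyond its +x end, aerial on its +y side. Origin underneath on the worktop, x the way the cover opens, z up. In its top, the -x half is a bay 134 mm wide, floor at z = 20, with two cradles along x: one at y = -48 holds a cell (turned the other way), one at y = +12 is empty
- seat (a point): where the middle of the missing cell lies when seated: radio x = -40.75, y = +12, z = 38 mm; axes as the radio's. The cell then rests on two rounded rails, its lowest line at z = 21.5 mm. For fingers there are 37 mm free beside the seated cell on its +y side and 27 mm on its -y side
- spring_face (a point): middle of the free sprung contact's face, radio x = -67, y = +12, z = 38 mm: a disc 18 mm across facing +x that gives way to -x by up to 10.5 mm, about 0.7 N per mm. Behind it the spring wall at x = -81, top z = 54. Only 57 mm lie between it and the plus wall: hold the cell tilted, button end up 15 to 20 deg, press its flat end on the disc, then lower the button end
- plus_wall (a point): middle of the small metal plate on the plus wall at the other end of the empty cradle: radio x = -10, y = +12, z = 38 mm. The wall's face looks to -x; its top is at z = 46 mm and it is 14 mm thick; beyond it, from radio x = +4, the case is 54 mm high
- cover (a joint): sliding cover, a white plate 101 x 130 x 3 mm, underside at z = 58 mm, captive in rails. 0 = home over the bay, grows as it slides toward the radio's +x; 0.100 m = fully open, bay clear. It drags lightly; in the last 10 mm before home its lip rides over a sprung catch (about 5 to 12 N) and snaps behind it
- cover_grip (a point): middle of the cover's grip ridge, 6 mm below its top. The ridge runs across the cover (along radio y), 10 mm thick (x), 56 mm long (y), from z = 61 (the cover's top) to 74 mm; this point is at z = 68 mm, and at radio x = -30 mm when the cover is home. It moves with the cover; axes as the radio's
- cell: the large dry cell, 33 mm across, 61.5 mm long over its button, dark jacket with a bare bright shoulder 7 mm wide at its button end, 0.14 kg, lying on its side on the worktop. Origin at its middle, x along its axis toward the button end
- cell_nub (a point): tip of the cell's button (12 mm across, stands 3 mm out), 30.75 mm from the middle
- small_cell: a smaller dry cell, 26 mm across and 50 mm long, same jacket, lying on its side: the wrong size, to be left alone. Origin at its middle, x along its axis
- mandarin: a mandarin, 58 mm across, 53 high; origin under its middle
- garlic: a garlic bulb, 60 mm across, 59 high; origin under its middle
- mug: a mug, 83 mm across and 94 high, with a handle; origin under its middle
- tin_half: a low food tin, 75 mm across, 58 high; origin under its middle

How it is judged:
By the outcome, as a careful person would: the job done as asked, in the order asked, and still so for the second after the job is handed in, with the robot touching nothing.
It also fails if it takes over 70 s, if anything falls off the work surface, if the arm or the gripper's body presses on something with over 40 N, if the wrist force passes 120 N, or if a joint passes its speed limit or range.

### The arm

A 7-joint arm with a two-finger parallel gripper is mounted at the origin on a cart in front of the work surface, level with it; the furniture and walls round the work are solid. World frame = base frame: x ahead of the robot, y to its left, z up, the work surface at z = 0. Lengths are in m, angles in rad, forces in N, time in s.
With the tool pointing down it reaches from about 0.4 to 0.85 m from the base axis. Payload 4.5 kg.
Tool frame: the origin (TCP) lies midway between the tips of the shut fingers; the grasp point (between the pads) lies 19 mm behind it; z points along the fingers, y is the line along which they close (so a half turn about z gives the same grasp; the last joint's range is limited). The gripper opens to 88 mm and grips with 3 to 60 N. Pads are 18 mm wide; open, the fingers measure 123 mm over their backs; the gripper's body (75 mm by 187 mm) begins 45 mm behind the grasp point.
Start: joints at [-1.081, 0.689, -0.195, 1.565, 0.157, 0.902, -0.215], TCP at [0.275, 0.561, 0.211] pointing down, gripper open.
Joint ranges: [-3.01, 3.01], [-0.46, 2.08], [-1.47, 1.51], [0.13, 2.56], [-1, 4.14], [0.04, 2.09], [-2.66, 2.66]. Speed limits (rad/s): [2.57, 2.57, 3.14, 3.14, 3.14, 3.14, 3.14].

### API

Orientations are given as a unit quaternion [x, y, z, w].
In Python, from plant import r gives the robot as it stands.
- The arm moves only by the tool move_arm, never from a script. Its argument "targets" is a list that holds one entry, the list of rows, each a list of 7 numbers: the opening, from 0 (shut) to 1 (fully open), then the shift along the tool's x, y, z in mm, then the turn, a rotation vector about the tool's x, y, z in degrees. In form: [[[claw, dx, dy, dz, ax, ay, az], ...]]. A call has 1 to 10 rows; each row is the pose to reach, as a shift and turn from the pose commanded when the call began, along the tool's axes at that moment; what a row does not reach only later rows make up. A row lasts 1/8 s, in which the tool goes at most 62.5 mm and 10.7 degrees, less where a joint would pass 70% of its speed; a pose out of reach is approached as far as the arm can. A call with a gripper value outside its range is refused whole. The fingers move at their own pace and stop on an object; "newtons" is the grip in N (left out, the last holds). Time passes only in rows, so rows that repeat a pose let the fingers close. It gives the time, the measured TCP pose, the force, the opening and the grip force at its end, in the units of the state.
- r.get_state(): the state, without advancing time (a new reading comes with each control period).
- r.snapshot(name): name is "scene" or "top" or "wrist"; returns the picture (400x640x3 uint8, red, green, blue); there is no depth.
- r.camera_info(name): a dict with "fx", "fy", "cx", "cy" (pixels), "R" (3x3) and "t" (3): a world point X has camera coordinates R X + t. Camera axes: x right, y down, z forward; pixel columns grow to the right and rows downward; lengths in m; the calibration is good to about 2 mm. A picture is of the moment at which its call begins: read the wrist's pose just before it. camera_info takes no time and is no camera call; for the wrist camera it gives the pose at the moment of the call.
- r.finish_job(): hands the job in; it is judged then, once.
The state is a dict: "clock": time; "q": joint angles; "qd": joint speeds; "joint_torque": joint torques, N m; "tool_pos": TCP position; "eef_rot": TCP orientation; "contact_force": force on the tool from outside, world axes, zero at the start; "moment": the same for the moment, N m; "opening": opening from 0.0 (shut) to 1.0 (fully open); "finger_force": force on a finger pad.
Only numpy, scipy, OpenCV 4.12 (cv2) and the standard library are available. Lean on these libraries where they do the work, as an engineer would, in place of code of your own. Each camera call takes 0.05 s, during which the arm holds its last target. There are 200 camera calls.

## Working session

There is one attempt and no reset: what is moved stays moved. The work goes in short steps, Python scripts to look and compute and a tool call to move; the robot and the scene stay as the last step left them, time stands still between calls to the robot, and variables do not carry over. Pictures are saved under pics/ and viewed, at most 10 in all, crops included, and the job is handed in when it is done.

Besides the shell and the picture viewer there is one more tool, called after "Call:" as name(argument=value, ...), one argument or row to a line, values as JSON. move_arm: Moves the arm, as the interface text tells. Its arguments: {"type":"object","properties":{"targets":{"type":"array","items":{"type":"array","items":{"type":"array","items":{"type":"number"}}}},"newtons":{"type":"number"}},"required":["targets"]}

```bash
ls; mkdir -p pics
python3 - <<'E'
from plant import r
import cv2
s=r.get_state();print(s)
for n in("top","scene"):
    cv2.imwrite(f"pics/{n}0.png",r.snapshot(n)[:,:,::-1]);c=r.camera_info(n);print(n,{k:(v.tolist() if hasattr(v,'tolist') else v) for k,v in c.items()})
E
```

```text
pics
{'clock': 0.0, 'q': array([-1.081179  ,  0.68999655, -0.19450851,  1.56634522,  0.15735236,
        0.90251489, -0.21508986]), 'qd': array([-1.24185982e-03, -1.51759216e-03, -1.79926400e-03,  1.21761171e-03,
       -2.36898077e-05, -6.86352108e-04,  1.00249082e-03]), 'joint_torque': array([-2.43571394e-04, -5.27564907e+01, -1.26680117e+00, -1.53429240e+01,
       -5.25664771e-02,  6.39781414e-03,  1.77588818e-04]), 'tool_pos': array([0.27488342, 0.56053608, 0.20980181]), 'eef_rot': array([ 2.25880776e-01,  9.74154507e-01, -9.25546844e-04, -1.21920708e-04]), 'contact_force': array([ 0.06573833,  0.15415202, -0.08958975]), 'moment': array([-0.01907336,  0.00781168, -0.00060289]), 'finger_force': 0.0, 'opening': 1.0052109187449543}
top {'fx': 447.40599705496385, 'fy': 447.40599705496385, 'cx': 323.26147795503874, 'cy': 199.54529779933733, 'R': [[0.004073763512835694, -0.9999850000377052, -0.003661167905567513], [-0.9976897123698824, -0.0038160784717557717, -0.06782827858938226], [0.06781328986373493, 0.003929025921099376, -0.9976902928630549]], 't': [-0.07819805345847751, 0.6212387576050844, 1.0490771274494282]}
scene {'fx': 467.18565920558524, 'fy': 467.18565920558524, 'cx': 318.89998504632285, 'cy': 207.84193566763466, 'R': [[0.8981951752820005, -0.43951274682898706, 0.008600725258675371], [-0.21572993094061663, -0.45774739900997136, -0.8625125596743292], [0.38302222389372287, 0.7728491858535178, -0.5059625598095788]], 't': [-0.5762258091084973, 0.16003480928574731, 0.9001001890923656]}
```

View pics/top0.png

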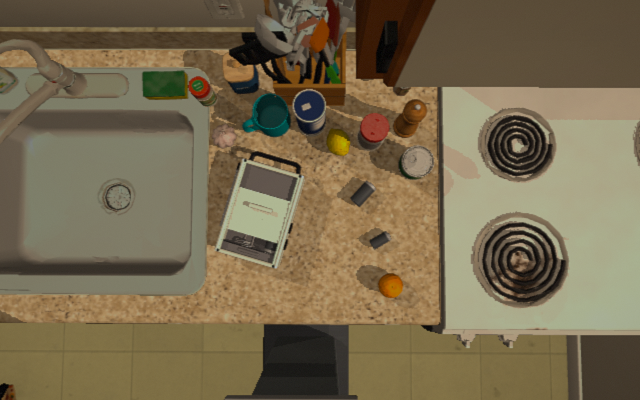

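View pics/scene0.png

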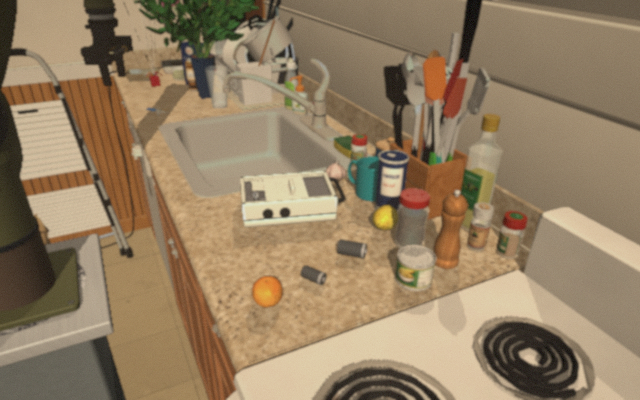

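Run:
```python
import cv2,numpy as np
a=cv2.imread("pics/top0.png")
A=cv2.resize(a[145:275,205:315],None,fx=4.5,fy=4.5,interpolation=cv2.INTER_CUBIC)
B=cv2.resize(a[170:260,340:410],None,fx=4.2,fy=4.2,interpolation=cv2.INTER_CUBIC)
o=np.zeros((585,800,3),np.uint8);o[:A.shape[0],:A.shape[1]]=A;o[:B.shape[0],500:500+B.shape[1]]=B[:,:300]
cv2.imwrite("pics/crop.png",o)
```

```text
(no output)
```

View pics/crop.png

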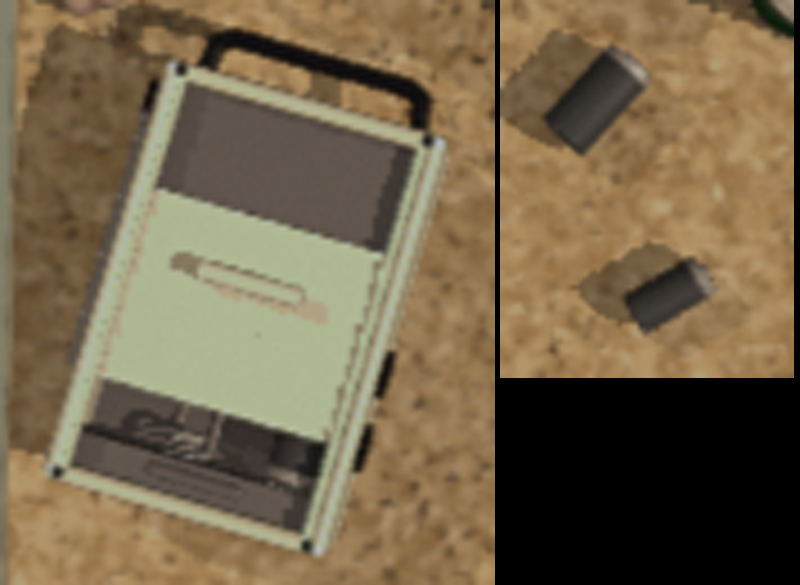

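```bash
cat > h.py <<'E'
from plant import r
import numpy as np
from scipy.spatial.transform import Rotation as Ro
def ray(c,uv,z):
    R,t=np.array(c["R"]),np.array(c["t"]);o=-R.T@t
    d=R.T@np.array([(uv[0]-c["cx"])/c["fx"],(uv[1]-c["cy"])/c["fy"],1]);return o+d*(z-o[2])/d[2]
def proj(c,X):
    p=np.array(c["R"])@X+c["t"];return np.array([c["fx"]*p[0]/p[2]+c["cx"],c["fy"]*p[1]/p[2]+c["cy"]])
E
python3 - <<'E'
from h import *
c=r.camera_info("top")
f=lambda p,z:ray(c,(p[0]/4.5+205,p[1]/4.5+145),z)[:2]
g=lambda p,z:ray(c,((p[0]-500)/4.2+340,p[1]/4.2+170),z)[:2]
P=[f(p,.064) for p in((180,68),(430,142),(307,545),(57,470))]
print(np.round(P,4)); C=np.mean(P,0)
dx=(P[0]+P[1]-P[2]-P[3])/2; dy=(P[0]+P[3]-P[1]-P[2])/2
print(np.linalg.norm(dx),np.linalg.norm(dy),np.degrees(np.arctan2(dx[1],dx[0])),np.degrees(np.arctan2(-dy[0],dy[1])))
th=np.arctan2(dx[1],dx[0]);ex=np.array([np.cos(th),np.sin(th)]);ey=np.array([-ex[1],ex[0]])
O=C-.004*ex;print("origin",O,th)
L=lambda p:np.round([(p-O)@ex,(p-O)@ey],4)
for p in((155,190),(383,253),(100,380),(325,440)):print("cov",L(f(p,.061)))
print("grip",L(f((250,284),.074)),f((250,284),.074))
for q in([(545,115),(583,153),(610,45),(648,82)],[(625,300),(645,332),(692,257),(712,290)]):
  Q=[g(p,.0165) for p in q];a=(Q[2]+Q[3]-Q[0]-Q[1])/2;print("cell",np.mean(Q,0),np.linalg.norm(a),np.linalg.norm(Q[0]-Q[1]),np.degrees(np.arctan2(a[1],a[0])))
s=r.get_state();c=r.camera_info("wrist");print(Ro.from_quat(s["eef_rot"]).as_matrix().round(3));M=np.array(c["R"])@Ro.from_quat(s["eef_rot"]).as_matrix();print(M.round(3),(np.array(c["R"])@s["tool_pos"]+c["t"]).round(4),c["fx"])
E
```

```text
[[ 0.7092  0.1053]
 [ 0.6715 -0.0234]
 [ 0.4665  0.0372]
 [ 0.5037  0.1644]]
0.2138220995617838 0.13328082128837304 -16.252657558018516 -16.31858734056828
origin [0.58389449 0.07198693] -0.28366238658656445
cov [0.0474 0.0614]
cov [ 0.0496 -0.0601]
cov [-0.0534  0.0595]
cov [-0.05   -0.0593]
grip [ 0.015  -0.0015] [0.59789463 0.06637215]
cell [ 0.63677421 -0.1711169 ] 0.05510874187711378 0.030665123680897917 -42.535793701426556
cell [ 0.52521426 -0.21177996] 0.04518222552171184 0.021275090481077365 -57.60289338893148
[[-0.898  0.44  -0.001]
 [ 0.44   0.898 -0.002]
 [-0.    -0.002 -1.   ]]
[[-0.     1.     0.   ]
 [-0.961 -0.    -0.276]
 [-0.276 -0.     0.961]] [0.0005 0.0194 0.1866] 316.8914268685275
```

```bash
cat >> h.py <<'E'
O=np.array([.5839,.0720]);TH=np.radians(-16.3)
def rad(x,y): c,s=np.cos(TH),np.sin(TH);return O+[c*x-s*y,s*x+c*y]
def down(yaw): # tool y at yaw deg, z down
    a=np.radians(yaw);y=np.array([np.cos(a),np.sin(a),0]);z=np.array([0,0,-1.]);return np.c_[np.cross(y,z),y,z]
def rel(pos,R):
    s=r.get_state();T=Ro.from_quat(s["eef_rot"]).as_matrix()
    print("shift",(T.T@(np.array(pos)-s["tool_pos"])*1e3).round(1),"turn",np.degrees(Ro.from_matrix(T.T@R).as_rotvec()).round(1),"clk",round(s["clock"],2))
E
python3 -c "
from h import *
rel([*rad(.015,0),.2],down(-16.3))"
```

```text
shift [-507.3 -300.2   10.4] turn [-0.1  0.1 80.2] clk 0.1
```

Call:
move_arm(
  targets=[
    [[1,-507,-300,10,0,0,80],[1,-507,-300,10,0,0,80],[1,-507,-300,10,0,0,80],[1,-507,-300,10,0,0,80],[1,-507,-300,10,0,0,80],[1,-507,-300,10,0,0,80],[1,-507,-300,10,0,0,80],[1,-507,-300,10,0,0,80],[1,-507,-300,10,0,0,80],[1,-507,-300,10,0,0,80]],
  ],
)

```text
clock: 1.35
tool_pos: [0.5997, 0.0635, 0.2003]
eef_rot: [0.801, 0.599, -0.001, 0.001]
contact_force: [0.2, 0.2, 0.9]
opening: 1.002
finger_force: 0.0
```

```bash
python3 -c "
from h import *
rel([*rad(.015,0),.2],down(-16.3))"
```

```text
shift [ 3.7 -2.6  0.3] turn [ 0.1  0.1 -0.1] clk 1.35
```

Call:
move_arm(
  targets=[
    [[1,0,0,0,0,0,0],[1,0,0,0,0,0,0]],
  ],
)

```text
clock: 1.6
tool_pos: [0.5972, 0.0707, 0.2002]
eef_rot: [0.799, 0.602, -0.0, -0.001]
contact_force: [1.0, 0.7, -0.5]
opening: 1.001
finger_force: 0.0
```

Run:
```python
from h import *
import cv2,pickle
rel([*rad(.015,0),.2],down(-16.3))
c=r.camera_info("wrist");pickle.dump(c,open("w1.pkl","wb"))
cv2.imwrite("pics/w1.png",r.snapshot("wrist")[:,:,::-1])
P=lambda x,y,z:proj(c,np.array([*rad(x,y),z])).round(0)
print("ridge",[P(x,y,.074) for x in(.010,.020) for y in(-.028,.028)],"case",[P(x,y,.064) for x in(-.108,.116) for y in(-.075,.075)])
```

```text
shift [-2.5  1.9  0.2] turn [-0.1 -0.1  0.3] clk 1.6
ridge [array([317., 213.]), array([317., 157.]), array([327., 213.]), array([328., 157.])] case [array([207., 251.]), array([192., 105.]), array([416., 253.]), array([430., 106.])]
```

View pics/w1.png

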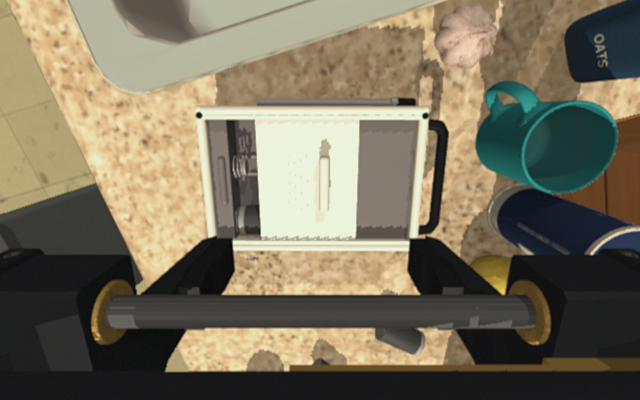

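Call:
move_arm(
  targets=[
    [[1,0,0,45,0,0,0],[1,0,0,90,0,0,0],[0.7,0,0,120,0,0,0],[0.5,0,0,135,0,0,0],[0.3,0,0,135,0,0,0],[0,0,0,135,0,0,0],[0,0,0,135,0,0,0],[0,0,0,135,0,0,0],[0,0,0,135,0,0,0]],
  ],
  newtons=20,
)

```text
clock: 2.78
tool_pos: [0.5985, 0.0687, 0.066]
eef_rot: [0.799, 0.601, 0.0, 0.0]
contact_force: [-0.4, -0.9, -0.1]
opening: 0.227
finger_force: 0.0
```

```bash
python3 -c "
from h import *
rel([*rad(.015,0),.065],down(-16.3));print(r.get_state()['contact_force'])"
```

```text
shift [-0.9  0.1  1. ] turn [ 0.  -0.   0.2] clk 2.77
[-0.41275967 -0.93535603 -0.11750007]
```

Still closing; continue, then slide open.

Call:
move_arm(
  targets=[
    [[0,0,0,0,0,0,0],[0,0,0,0,0,0,0],[0,0,0,0,0,0,0],[0,0,10,0,0,0,0],[0,0,20,0,0,0,0],[0,0,30,0,0,0,0],[0,0,40,0,0,0,0],[0,0,48,0,0,0,0],[0,0,52,0,0,0,0],[0,0,52,0,0,0,0]],
  ],
)

```text
clock: 4.03
tool_pos: [0.6483, 0.0542, 0.0655]
eef_rot: [0.799, 0.601, -0.0, -0.0]
contact_force: [-0.1, 0.6, -0.4]
opening: 0.002
finger_force: 0.0
```

```bash
python3 -c "
from h import *
rel([*rad(.070,0),.065],down(-16.3));print(r.get_state()['contact_force'])"
```

```text
shift [-1.   3.1  0.5] turn [-0.  -0.   0.2] clk 4.03
[-0.06245666  0.62280741 -0.37255715]
```

Run:
```python
from h import *
import cv2
a=r.snapshot("wrist")[:,:,::-1];b=r.snapshot("scene")[:,:,::-1]
b=cv2.resize(b[130:240,210:370],(640,440))[:240]
cv2.imwrite("pics/w2.png",np.vstack([a[60:400],b]))
```

```text
(no output)
```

View pics/w2.png

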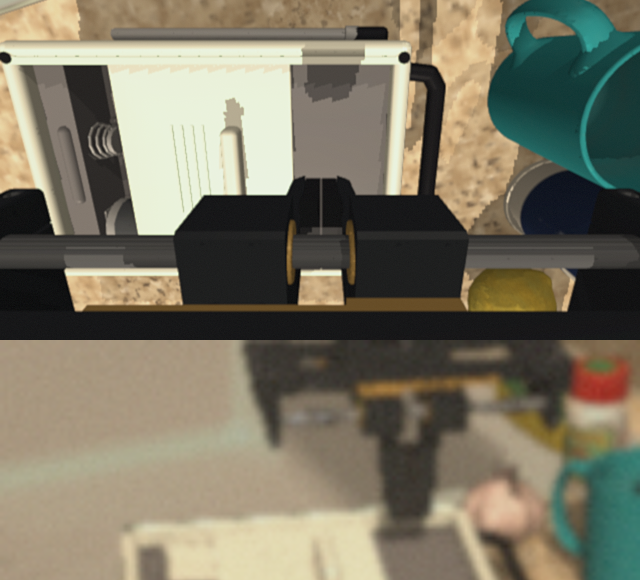

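Run:
```python
from h import *
c=r.camera_info("wrist");cc,s=np.cos(TH),np.sin(TH)
def L(u,v,z): 
    d=ray(c,(u,v),z)[:2]-O;return (d@[cc,s]*1e3).round(1),(d@[-s,cc]*1e3).round(1)
print("ridge top end",L(232,188,.074),"L edge",L(221,190,.074),"R",L(242,190,.074))
print("cover edges",L(107,125,.061),L(293,125,.061))
print("case corners",L(5,117,.064),L(404,117,.064), "TCP",proj(c,r.get_state()["tool_pos"]))
```

```text
ridge top end (np.float64(19.3), np.float64(30.1)) L edge (np.float64(13.3), np.float64(28.9)) R (np.float64(24.6), np.float64(29.0))
cover edges (np.float64(-50.6), np.float64(62.2)) (np.float64(51.7), np.float64(62.6))
case corners (np.float64(-102.7), np.float64(66.4)) (np.float64(111.6), np.float64(67.1)) TCP [319.31786949 232.48537681]
```

Call:
move_arm(
  targets=[
    [[0,0,0,-25,0,0,0],[0,0,-45,-25,0,0,0],[0,0,-79,-20,0,0,0],[0,0,-79,-5,0,0,0],[0,0,-79,2.5,0,0,0],[0,0,-79,2.5,0,0,0],[0,0,-70,2.5,0,0,0],[0,0,-62,2.5,0,0,0],[0,0,-54,2.5,0,0,0],[0,0,-54,2.5,0,0,0]],
  ],
)

```text
clock: 5.38
tool_pos: [0.5974, 0.0688, 0.0633]
eef_rot: [0.799, 0.601, 0.001, 0.0]
contact_force: [-0.0, -0.9, 0.5]
opening: 0.004
finger_force: 0.0
```

```bash
python3 -c "
from h import *
import cv2
rel([*rad(.050,0),.064],down(-16.3));print(r.get_state()['contact_force'])
cv2.imwrite('pics/w3.png',r.snapshot('wrist')[:,:,::-1])"
```

```text
shift [-0.8 36.1 -0.7] turn [ 0.1 -0.   0.1] clk 5.38
[-0.04715938 -0.87967323  0.4664675 ]
```

View pics/w3.png

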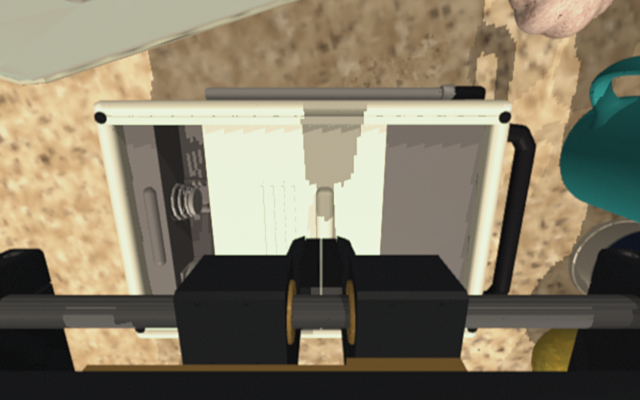

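```bash
python3 -c "
from h import *
c=r.camera_info('scene')
for z in (.0655,.075,.085): print(proj(c,np.array([.6483,.0542,z])))
for x in (-.007,.018): print(proj(c,np.array([.6483,.0542,.0655])+x*np.array([.27,.95,0])))
print('handle corner',proj(c,np.array([*rad(.116,-.075),.064])),proj(c,np.array([*rad(.116,.075),.064])))"
```

```text
[311.96216741 183.16271717]
[311.9663542  179.73783214]
[311.97079925 176.10168725]
[312.42399688 184.43771708]
[310.79582021 179.94271351]
handle corner [337.65005171 196.92956755] [326.01946721 169.53842474]
```

Call:
move_arm(
  targets=[
    [[0,0,0,1,0,0,0],[0,0,0,2,0,0,0],[0,0,0,2,0,0,0]],
  ],
)

```text
clock: 5.8
tool_pos: [0.5961, 0.0694, 0.061]
eef_rot: [0.799, 0.601, -0.0, -0.0]
contact_force: [0.1, 0.7, 0.0]
opening: 0.008
finger_force: 0.0
```

Call:
move_arm(
  targets=[
    [[0,0,0,1,0,0,0],[0,0,0,2,0,0,0],[0,0,0,3,0,0,0],[0,0,0,4,0,0,0],[0,0,0,4,0,0,0]],
  ],
)

```text
clock: 6.42
tool_pos: [0.5963, 0.0692, 0.057]
eef_rot: [0.799, 0.601, -0.0, -0.0]
contact_force: [0.3, -0.7, 0.3]
opening: 0.002
finger_force: 0.0
```

Call:
move_arm(
  targets=[
    [[0,0,0,1,0,0,0],[0,0,0,2,0,0,0],[0,0,0,3,0,0,0],[0,0,0,4,0,0,0],[0,0,0,4,0,0,0]],
  ],
)

```text
clock: 7.05
tool_pos: [0.5963, 0.0692, 0.053]
eef_rot: [0.799, 0.601, -0.0, -0.0]
contact_force: [0.2, 0.3, 0.1]
opening: 0.006
finger_force: 0.0
```

Call:
move_arm(
  targets=[
    [[0,0,0,1,0,0,0],[0,0,0,2,0,0,0],[0,0,0,3,0,0,0],[0,0,0,3,0,0,0]],
  ],
)

```text
clock: 7.55
tool_pos: [0.5963, 0.0693, 0.05]
eef_rot: [0.799, 0.601, -0.0, -0.0]
contact_force: [0.1, 0.7, 0.4]
opening: 0.004
finger_force: 0.0
```

Run:
```python
from h import *
import cv2
s=r.get_state();c=r.camera_info("scene")
print(s["tool_pos"],s["contact_force"]);b=r.snapshot("scene")[:,:,::-1]
print("TCP",(proj(c,s["tool_pos"])-[230,120])*5, "plus25",(proj(c,s["tool_pos"]+[0,0,.025])-[230,120])*5,[((proj(c,np.array([*rad(.0155,y),.074]))-[230,120])*5).round() for y in(-.028,.028)])
cv2.imwrite("pics/s4.png",cv2.resize(b[120:235,230:370],None,fx=5,fy=5,interpolation=cv2.INTER_CUBIC))
```

```text
[0.59629011 0.06926822 0.04998954] [0.06200295 0.68359652 0.3791415 ]
TCP [301.81751003 351.51290568] plus25 [300.67901718 306.51756866] [array([314., 335.]), array([300., 283.])]
```

View pics/s4.png

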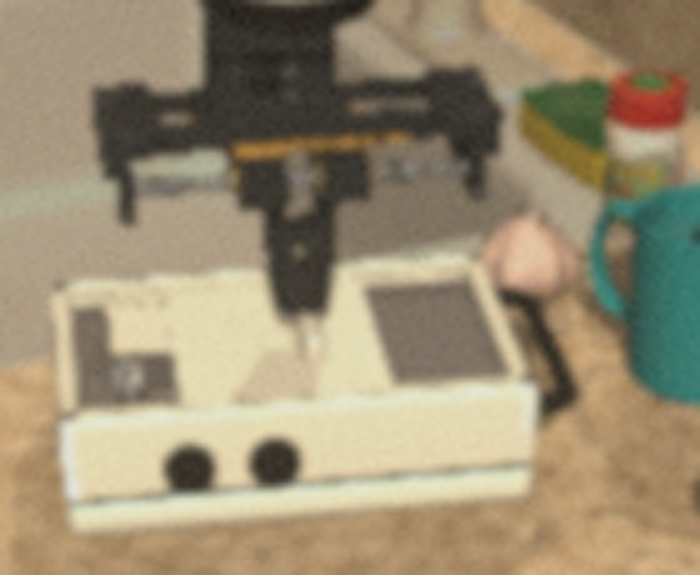

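Call:
move_arm(
  targets=[
    [[0,0,0,1,0,0,0],[0,0,0,1,0,0,0],[0,0,0,2,0,0,0],[0,0,0,2,0,0,0]],
  ],
)

```text
clock: 8.1
tool_pos: [0.5963, 0.0693, 0.048]
eef_rot: [0.799, 0.601, -0.0, -0.0]
contact_force: [0.4, 0.8, 0.2]
opening: 0.004
finger_force: 0.0
```

Call:
move_arm(
  targets=[
    [[0,0,0,1,0,0,0],[0,0,0,1,0,0,0],[0,0,0,2,0,0,0],[0,0,0,2,0,0,0]],
  ],
)

```text
clock: 8.6
tool_pos: [0.5966, 0.0692, 0.0464]
eef_rot: [0.799, 0.601, 0.0, 0.0]
contact_force: [-0.9, -0.1, 2.9]
opening: 0.003
finger_force: 1.4
```

Call:
move_arm(
  targets=[
    [[0.4,0,2,-6,0,0,0],[0.4,0,2,-6,0,0,0],[0.4,0,2,-6,0,0,0],[0.4,0,2,4,0,0,0],[0.4,0,2,9,0,0,0],[0,0,2,9,0,0,0],[0,0,2,9,0,0,0],[0,0,2,9,0,0,0],[0,0,2,9,0,0,0],[0,0,2,9,0,0,0]],
  ],
  newtons=20,
)

```text
clock: 9.85
tool_pos: [0.5987, 0.0687, 0.0373]
eef_rot: [0.799, 0.601, 0.0, 0.0]
contact_force: [1.3, -0.1, -1.3]
opening: 0.111
finger_force: 20.0
```

Call:
move_arm(
  targets=[
    [[0,0,10,0,0,0,0],[0,0,20,0,0,0,0],[0,0,30,0,0,0,0],[0,0,40,0,0,0,0],[0,0,48,0,0,0,0],[0,0,52,0,0,0,0],[0,0,55,0,0,0,0],[0,0,56,0,0,0,0],[0,0,56,0,0,0,0]],
  ],
)

```text
clock: 10.98
tool_pos: [0.6518, 0.0533, 0.0372]
eef_rot: [0.799, 0.601, -0.0, -0.0]
contact_force: [-2.2, 1.0, 4.9]
opening: 0.111
finger_force: 20.0
```

```bash
python3 -c "
from h import *
rel([*rad(.070,0),.0373],down(-16.3));print(r.get_state()['contact_force'])"
```

```text
shift [-1.1 -0.5 -0.1] turn [-0.  -0.   0.2] clk 10.97
[-2.19264811  1.03165592  4.93132232]
```

Call:
move_arm(
  targets=[
    [[0.4,0,0,0,0,0,0],[0.4,0,0,0,0,0,0],[0.4,0,0,0,0,0,0],[0.5,0,0,-40,0,0,0],[0.8,0,0,-90,0,0,0]],
  ],
)

```text
clock: 11.6
tool_pos: [0.651, 0.053, 0.1268]
eef_rot: [0.799, 0.601, -0.001, -0.001]
contact_force: [0.8, 0.0, 0.1]
opening: 0.588
finger_force: 0.0
```

```bash
python3 -c "
from h import *
rel([.6368,-.1711,.13],down(47.5))"
```

```text
shift [-219.3   48.5   -3. ] turn [ -0.2  -0.  -63.6] clk 11.6
```

Call:
move_arm(
  targets=[
    [[0.8,-219,48,-3,0,0,-63.6],[0.8,-219,48,-3,0,0,-63.6],[0.8,-219,48,-3,0,0,-63.6],[0.8,-219,48,-3,0,0,-63.6],[0.8,-219,48,-3,0,0,-63.6],[0.8,-219,48,-3,0,0,-63.6],[0.8,-219,48,-3,0,0,-63.6],[0.8,-219,48,-3,0,0,-63.6],[0.8,-219,48,-3,0,0,-63.6]],
  ],
)

```text
clock: 12.72
tool_pos: [0.6375, -0.1704, 0.1301]
eef_rot: [0.363, 0.932, -0.0, 0.0]
contact_force: [1.1, -0.2, -0.6]
opening: 0.798
finger_force: 0.0
```

Run:
```python
from h import *
import cv2
rel([.6368,-.1711,.13],down(47.5))
c=r.camera_info("wrist");print({k:np.array(v).tolist() for k,v in c.items()})
print([proj(c,np.array([.6368,-.1711,.0165])+.03075*k*np.array([np.cos(-.742),np.sin(-.742),0])).round() for k in(-1,0,1)])
cv2.imwrite("pics/w5.png",r.snapshot("wrist")[:,:,::-1])
```

```text
shift [-0.  -1.   0.1] turn [-0.   0.  -0.1] clk 12.72
{'fx': 316.8914268685275, 'fy': 316.8914268685275, 'cx': 320.6108287812231, 'cy': 199.06460480820363, 'R': [[0.6767822601383258, 0.7361829040907966, -0.0007099904947912311], [0.7076725069695943, -0.6503058911552408, 0.27622793270804324], [0.20289257069057726, -0.1874486053648602, -0.9610918921234013]], 't': [-0.30571931154637105, -0.5785041172101065, 0.15036934137658212]}
[array([320., 153.]), array([320., 186.]), array([320., 217.])]
```

View pics/w5.png

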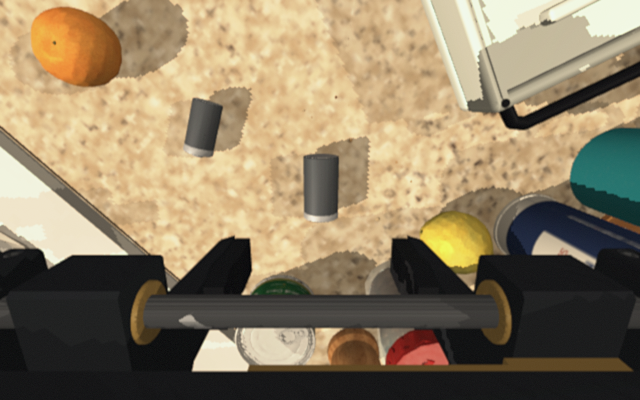

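Call:
move_arm(
  targets=[
    [[0.8,0,0,50,0,0,0],[0.8,0,0,100,0,0,0],[0.8,0,0,130,0,0,0],[0.8,0,0,148,0,0,0],[0.8,0,0,154,0,0,0],[0.5,0,0,154,0,0,0],[0.3,0,0,154,0,0,0],[0.2,0,0,154,0,0,0],[0.2,0,0,154,0,0,0],[0.2,0,0,154,0,0,0]],
  ],
  newtons=30,
)

```text
clock: 14.02
tool_pos: [0.6378, -0.1707, -0.0234]
eef_rot: [0.363, 0.932, 0.0, 0.0]
contact_force: [-0.2, 0.6, 3.2]
opening: 0.364
finger_force: 30.0
```

```bash
cat >> h.py <<'E'
def cellpose(x,y,z,th): # cell middle (mm, radio), tilt deg -> nominal TCP pose
    t=np.radians(th);ex=np.array([np.cos(TH),np.sin(TH),0]);ey=np.array([-np.sin(TH),np.cos(TH),0])
    tx=-(np.cos(t)*ex+np.sin(t)*np.array([0,0,1]));R=np.c_[tx,ey,np.cross(tx,ey)]
    return np.array([*rad(x/1e3,y/1e3),z/1e3])+.040*R[:,2],R
def flat(xf,zf,th,y=12): # flat-face centre -> cell middle -> pose
    t=np.radians(th);return cellpose(xf+30.75*np.cos(t),y,zf+30.75*np.sin(t),th)
def where():
    s=r.get_state();T=Ro.from_quat(s["eef_rot"]).as_matrix();d=s["tool_pos"]-.040*T[:,2];e=d[:2]-O;c,n=np.cos(TH),np.sin(TH);a=-T[:,0]
    th=np.arcsin(a[2]);m=np.array([e@[c,n],e@[-n,c],d[2]])*1e3
    print("mid",m.round(1),"tilt",np.degrees(th).round(1),"yaw",(np.degrees(np.arctan2(a[1],a[0])-TH)).round(1),"flat",(m[0]-30.75*np.cos(th)).round(1),(m[2]-30.75*np.sin(th)).round(1),"F radio",np.round([s["contact_force"][:2]@[c,n],s["contact_force"][:2]@[-n,c],s["contact_force"][2]],1),"op",round(s["opening"],3),"clk",round(s["clock"],2))
E
python3 -c "
from h import *
rel(*cellpose(-35,12,140,0));rel(*flat(-62,85,19))"
```

```text
shift [ 240.3  137.8 -123.4] turn [  0.    0.  -26.2] clk 14.03
shift [226.8 144.4 -80.6] turn [ -4.3 -18.6 -26. ] clk 14.03
```

Call:
move_arm(
  targets=[
    [[0.2,0,0,-60,0,0,0],[0.2,0,0,-115,0,0,0],[0.2,60,35,-123,0,0,-8],[0.2,120,69,-123,0,0,-16],[0.2,180,103,-123,0,0,-24],[0.2,225,129,-123,0,0,-26],[0.2,240,138,-123,0,0,-26],[0.2,240,138,-123,0,0,-26],[0.2,240,138,-123,0,0,-26]],
  ],
)

```text
clock: 15.15
tool_pos: [0.5541, 0.0915, 0.0989]
eef_rot: [0.144, 0.99, -0.001, 0.0]
contact_force: [0.9, -0.9, -1.1]
opening: 0.364
finger_force: 30.0
```

```bash
python3 -c "
from h import *
where();rel(*flat(-60,85,19));rel(*flat(-60,50,19))
c=r.camera_info('wrist');cc,s=np.cos(TH),np.sin(TH)
import cv2
cv2.imwrite('pics/w6.png',r.snapshot('wrist')[:,:,::-1])
P=lambda x,y,z:proj(c,np.array([*rad(x/1e3,y/1e3),z/1e3])).round(0)
print('screws',[P(x,y,64) for x in(-102.6,111) for y in(66.6,-66.6)],'cellends+-',P(-4.25,12,140),P(-65.75,12,140),'walls',P(-10,12,46),P(-81,12,54))
"
```

```text
mid [-34.1  10.4 138.9] tilt 0.0 yaw -0.3 flat -64.9 138.9 F radio [ 1.1 -0.6 -1.1] op 0.364 clk 15.15
shift [-16.2   1.8  41.7] turn [ -0.1 -19.   -0.3] clk 15.15
shift [-16.2   1.9  76.7] turn [ -0.1 -19.   -0.3] clk 15.15
screws [array([410., 110.]), array([200., 112.]), array([391., 381.]), array([229., 381.])] cellends+- [326. 320.] [325. 200.] walls [324. 235.] [324. 144.]
```

View pics/w6.png

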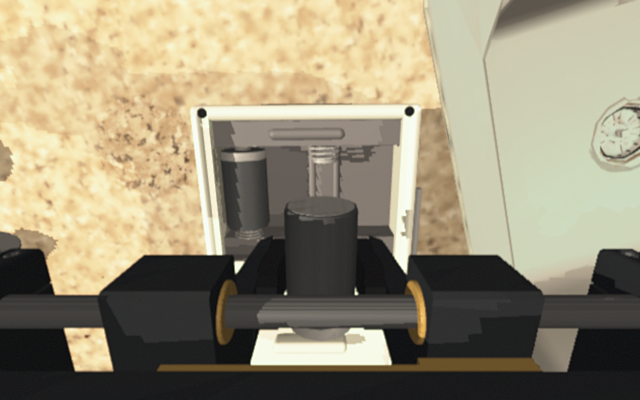

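```bash
python3 -c "
from h import *
where();c=r.camera_info('wrist');s=r.get_state();T=Ro.from_quat(s['eef_rot']).as_matrix()
for h in (38,40,42):
  for a in (28,29,30.75):
    m=s['tool_pos']-h/1e3*T[:,2]+a/1e3*T[:,0]
    print(h,a,proj(c,m+.0165*T[:,2]).round(1),proj(c,m-.0165*T[:,2]).round(1),proj(c,m+.0165*T[:,1]).round(1),proj(c,m-.0165*T[:,1]).round(1))
"
```

```text
mid [-33.8   9.9 138.9] tilt 0.0 yaw -0.4 flat -64.6 138.9 F radio [-0.1 -0.2 -2.7] op 0.368 clk 15.2
38 28 [321.8 196.2] [322.1 218.2] [358.7 206. ] [285.2 206. ]
38 29 [321.8 194.2] [322.1 215.9] [358.7 203.8] [285.2 203.8]
38 30.75 [321.8 190.8] [322.1 211.7] [358.9 200.1] [285.  200.1]
40 28 [321.8 197.2] [322.1 219.9] [359.2 207.3] [284.7 207.3]
40 29 [321.8 195.3] [322.1 217.5] [359.3 205.1] [284.7 205.1]
40 30.75 [321.8 191.8] [322.1 213.3] [359.4 201.3] [284.5 201.4]
42 28 [321.8 198.3] [322.1 221.7] [359.7 208.7] [284.2 208.7]
42 29 [321.9 196.4] [322.2 219.2] [359.8 206.5] [284.2 206.5]
42 30.75 [321.9 192.9] [322.2 215. ] [359.9 202.7] [284.  202.7]
```

Call:
move_arm(
  targets=[
    [[0.2,-1,2,0,0,0,0],[0.2,-6,2,12,0,-10,0],[0.2,-15,2,35,0,-19,0],[0.2,-15,2,41,0,-19,0],[0.2,-15,2,41,0,-19,0],[0.2,-15,2,41,0,-19,0]],
  ],
)

```text
clock: 15.95
tool_pos: [0.5682, 0.0751, 0.0643]
eef_rot: [0.146, 0.977, -0.044, 0.149]
contact_force: [-0.6, -0.6, -1.2]
opening: 0.368
finger_force: 30.0
```

```bash
python3 -c "
from h import *
where();rel(*flat(-60,85,19));rel(*flat(-60,50,19))"
```

```text
mid [-28.1   0.4 102.4] tilt 17.7 yaw -0.3 flat -57.4 93.0 F radio [-0.4 -0.8 -1.2] op 0.368 clk 15.95
shift [ 4.1 13.6  5.6] turn [-2.6 -1.3 -0.2] clk 15.95
shift [14.7 15.1 38.9] turn [-2.6 -1.3 -0.2] clk 15.95
```

Call:
move_arm(
  targets=[
    [[0.2,0,0,0,0,0,0],[0.2,0,0,0,0,0,0]],
  ],
)

```text
clock: 16.2
tool_pos: [0.5679, 0.075, 0.0646]
eef_rot: [0.146, 0.977, -0.044, 0.149]
contact_force: [0.2, -0.5, -1.1]
opening: 0.366
finger_force: 30.0
```

```bash
sed -i 's/+.040\*R\[:,2\],R/+.040*R[:,2]+.0024*R[:,0],R/; s/d=s\["tool_pos"\]-.040\*T\[:,2\]/d=s["tool_pos"]-.040*T[:,2]-.0024*T[:,0]/' h.py; python3 -c "
from h import *
print(r.get_state()['q'].round(3));where();rel(*flat(-60,85,19));rel(*flat(-60,50,19))"
```

```text
[-0.278  0.803 -0.111  2.109  1.552  0.298 -0.589]
mid [-26.    0.3 103.4] tilt 17.6 yaw -0.3 flat -55.3 94.1 F radio [ 0.4 -0.4 -1.1] op 0.366 clk 16.2
shift [ 6.3 13.8  6. ] turn [-2.7 -1.4 -0.2] clk 16.2
shift [16.9 15.4 39.3] turn [-2.7 -1.4 -0.2] clk 16.2
```

Call:
move_arm(
  targets=[
    [[0.2,6,14,6,-2.7,-1.4,0],[0.2,6,14,6,-2.7,-1.4,0],[0.2,6,14,6,-2.7,-1.4,0],[0.2,6,14,6,-2.7,-1.4,0]],
  ],
)

```text
clock: 16.7
tool_pos: [0.5683, 0.0895, 0.0567]
eef_rot: [0.141, 0.976, -0.023, 0.164]
contact_force: [-0.3, 0.6, -1.4]
opening: 0.362
finger_force: 30.0
```

```bash
python3 -c "
from h import *
print(r.get_state()['q'].round(3));where();rel(*flat(-60,85,19));rel(*flat(-60,50,19))"
```

```text
[-0.25   0.821 -0.173  2.145  1.846  0.334 -0.885]
mid [-30.7  12.4  95.3] tilt 19.1 yaw -0.2 flat -59.8 85.2 F radio [-0.4  0.5 -1.4] op 0.362 clk 16.7
shift [ 0.3 -0.4  0.2] turn [ 0.   0.1 -0.2] clk 16.7
shift [11.8 -0.5 33.2] turn [ 0.   0.1 -0.2] clk 16.7
```

```bash
python3 -c "
from h import *
rel(*flat(-61,60,19));rel(*flat(-62,46,19));rel(*flat(-68,46,19));rel(*flat(-73,46,19));rel(*flat(-74,43,19))"
```

```text
shift [ 9.4 -0.5 23.5] turn [ 0.   0.1 -0.2] clk 16.7
shift [15.  -0.5 36.4] turn [ 0.   0.1 -0.2] clk 16.7
shift [20.6 -0.5 34.4] turn [ 0.   0.1 -0.2] clk 16.7
shift [25.4 -0.5 32.8] turn [ 0.   0.1 -0.2] clk 16.7
shift [27.3 -0.5 35.3] turn [ 0.   0.1 -0.2] clk 16.7
```

Call:
move_arm(
  targets=[
    [[0.2,5,0,12,0,0,0],[0.2,9.4,0,23.5,0,0,0],[0.2,12,0,30,0,0,0],[0.2,15,0,36,0,0,0],[0.2,15,0,36,0,0,0],[0.2,15,0,36,0,0,0]],
  ],
)

```text
clock: 17.45
tool_pos: [0.5656, 0.0908, 0.0177]
eef_rot: [0.141, 0.976, -0.023, 0.164]
contact_force: [0.3, 0.2, -1.4]
opening: 0.367
finger_force: 30.0
```

```bash
python3 -c "
from h import *
where();rel(*flat(-67,46,19));rel(*flat(-71,46,19));rel(*flat(-73,46,19))"
```

```text
mid [-33.6  12.8  56.2] tilt 19.1 yaw -0.1 flat -62.7 46.2 F radio [ 0.2  0.3 -1.4] op 0.367 clk 17.45
shift [ 4.2 -0.9 -1.2] turn [ 0.1  0.1 -0.1] clk 17.45
shift [ 8.  -0.9 -2.5] turn [ 0.1  0.1 -0.1] clk 17.45
shift [ 9.8 -0.9 -3.1] turn [ 0.1  0.1 -0.1] clk 17.45
```

No contact, as expected. Press onto the disc.

Call:
move_arm(
  targets=[
    [[0.2,2,-0.5,-0.6,0,0,0],[0.2,4,-0.5,-1.2,0,0,0],[0.2,6,-0.5,-2,0,0,0],[0.2,8,-0.5,-2.5,0,0,0],[0.2,8,-0.5,-2.5,0,0,0],[0.2,8,-0.5,-2.5,0,0,0]],
  ],
)

```text
clock: 18.2
tool_pos: [0.5581, 0.0925, 0.0174]
eef_rot: [0.141, 0.976, -0.023, 0.165]
contact_force: [3.3, -1.3, 1.1]
opening: 0.364
finger_force: 30.0
```

```bash
python3 -c "
from h import *
where();rel(*flat(-73,45,19));rel(*flat(-74,43,17))"
```

```text
mid [-41.3  12.3  56. ] tilt 19.1 yaw -0.2 flat -70.4 45.9 F radio [ 3.6 -0.3  1.1] op 0.364 clk 18.2
shift [ 2.8 -0.4  0.1] turn [ 0.1  0.1 -0.2] clk 18.2
shift [ 5.9 -0.4  2.6] turn [ 0.1  2.1 -0.2] clk 18.2
```

```bash
python3 -c "
from h import *
for a in [(-74,45,19),(-74,43,16),(-74,41.5,12),(-74,40,8),(-73.5,39,4),(-73,38.5,0)]: rel(*flat(*a))"
```

```text
shift [ 3.8 -0.4 -0.2] turn [ 0.1  0.1 -0.2] clk 18.2
shift [ 6.6 -0.4  3.1] turn [ 0.1  3.1 -0.2] clk 18.2
shift [10.  -0.4  6.2] turn [ 0.1  7.1 -0.1] clk 18.2
shift [13.6 -0.4  9.1] turn [ 0.1 11.1 -0.1] clk 18.2
shift [16.6 -0.5 11.5] turn [ 0.1 15.1 -0.1] clk 18.2
shift [19.6 -0.5 13.3] turn [ 0.1 19.1 -0.1] clk 18.2
```

Call:
move_arm(
  targets=[
    [[0.2,2,0,0,0,0,0],[0.2,3.5,0,0,0,0,0],[0.2,5,0,1.5,0,1.5,0],[0.2,6.3,0,3,0,3,0],[0.2,8,0,4.7,0,5,0],[0.2,9.7,0,6.2,0,7,0],[0.2,9.7,0,6.2,0,7,0],[0.2,9.7,0,6.2,0,7,0]],
  ],
)

```text
clock: 19.2
tool_pos: [0.5518, 0.0945, 0.0085]
eef_rot: [0.142, 0.984, -0.014, 0.105]
contact_force: [5.5, -1.7, 2.8]
opening: 0.368
finger_force: 30.0
```

```bash
python3 -c "
from h import *
where()
for a in [(-74,41.5,12),(-74,40,8),(-73.5,39,4),(-73,38.5,0)]: rel(*flat(*a))"
```

```text
mid [-43.2  12.5  48.1] tilt 12.2 yaw -0.2 flat -73.3 41.6 F radio [ 5.7 -0.1  2.8] op 0.368 clk 19.2
shift [ 0.9 -0.6  0.1] turn [ 0.1  0.2 -0.2] clk 19.2
shift [ 4.1 -0.6  3.4] turn [ 0.1  4.2 -0.1] clk 19.2
shift [ 6.8 -0.6  6.2] turn [ 0.1  8.2 -0.1] clk 19.2
shift [ 9.5 -0.6  8.2] turn [ 0.1 12.2 -0.1] clk 19.2
```

Call:
move_arm(
  targets=[
    [[0.2,1.8,-0.3,1.8,0,2,0],[0.2,3.6,-0.5,3.4,0,4.2,0],[0.2,5,-0.5,4.8,0,6.2,0],[0.2,6.4,-0.5,6.2,0,8.2,0],[0.2,7.8,-0.5,7.2,0,10.2,0],[0.2,9,-0.5,8.2,0,12.2,0],[0.2,9,-0.5,8.2,0,12.2,0],[0.2,9,-0.5,8.2,0,12.2,0],[0.2,9,-0.5,8.2,0,12.2,0]],
  ],
)

```text
clock: 20.32
tool_pos: [0.545, 0.0958, -0.0013]
eef_rot: [0.143, 0.99, 0.002, 0.0]
contact_force: [4.5, -3.6, 4.7]
opening: 0.362
finger_force: 30.0
```

```bash
python3 -c "
from h import *
where()
for a in [(-71.5,38.2,0)]: rel(*flat(*a))"
```

```text
mid [-41.6  11.8  38.7] tilt -0.0 yaw -0.1 flat -72.4 38.7 F radio [ 5.3 -2.2  4.7] op 0.362 clk 20.32
shift [-0.9  0.   0.5] turn [ 0.2 -0.  -0.1] clk 20.32
```

Call:
move_arm(
  targets=[
    [[0.2,-1,0,0,0,0,0],[0.5,-1,0,0,0,0,0],[0.5,-1,0,0,0,0,0],[0.5,-1,0,0,0,0,0],[0.5,-1,0,-10,0,0,0],[0.5,-1,0,-30,0,0,0],[0.5,-1,0,-60,0,0,0],[0.5,39,0,-100,0,0,0],[0.5,39,0,-120,0,0,0],[0.5,39,0,-120,0,0,0]],
  ],
)

```text
clock: 21.58
tool_pos: [0.5072, 0.1074, 0.1201]
eef_rot: [0.142, 0.99, 0.002, 0.0]
contact_force: [0.7, -0.1, -0.5]
opening: 0.498
finger_force: 0.0
```

```bash
python3 -c "
from h import *
import cv2
where();c=r.camera_info('wrist')
cv2.imwrite('pics/w7.png',r.snapshot('wrist')[:,:,::-1])
P=lambda x,y,z:proj(c,np.array([*rad(x/1e3,y/1e3),z/1e3])).round(0)
print('ends(top line)',P(-71.5,12,54.5),P(-13,12,54.5),'wall',P(-10,12,46))
rel([*rad(.0705,0),.09],down(-16.3))"
```

```text
mid [-81.2  12.3 160.1] tilt 0.0 yaw -0.1 flat -111.9 160.1 F radio [ 0.7  0.1 -0.5] op 0.498 clk 21.57
ends(top line) [320. 215.] [321. 281.] wall [321. 279.]
shift [-154.3  -11.5   28.6] turn [ 0.1 -0.2 89.9] clk 21.62
```

View pics/w7.png

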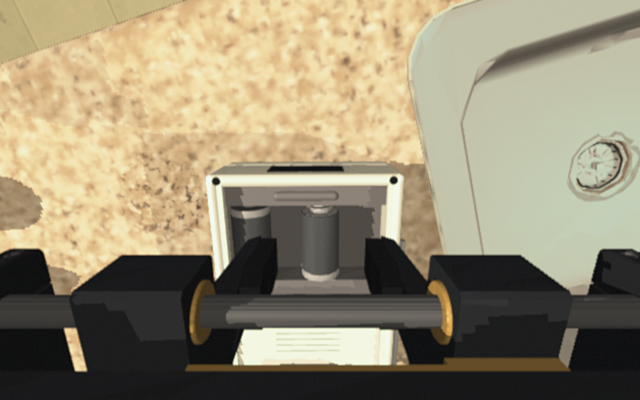

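Call:
move_arm(
  targets=[
    [[0.5,-60,0,0,0,0,10],[0.4,-110,-6,10,0,0,20],[0.4,-154,-11.5,28,0,0,30],[0.4,-154,-11.5,28,0,0,41],[0.4,-154,-11.5,28,0,0,51],[0.4,-154,-11.5,28,0,0,62],[0.4,-154,-11.5,28,0,0,72],[0.4,-154,-11.5,28,0,0,82],[0.4,-154,-11.5,28,0,0,90],[0.4,-154,-11.5,28,0,0,90]],
  ],
)

```text
clock: 22.88
tool_pos: [0.6502, 0.0521, 0.0885]
eef_rot: [0.8, 0.6, -0.001, -0.002]
contact_force: [-0.6, -0.6, -0.0]
opening: 0.396
finger_force: 0.0
```

```bash
python3 -c "
from h import *
rel([*rad(.0705,0),.0365],down(-16.3))"
```

```text
shift [ 0.5  1.5 52. ] turn [-0.2 -0.  -0. ] clk 22.88
```

Call:
move_arm(
  targets=[
    [[0.4,0,1.5,25,0,0,0],[0.4,0,1.5,42,0,0,0],[0.4,0,1.5,52,0,0,0],[0,0,1.5,52,0,0,0],[0,0,1.5,52,0,0,0],[0,0,1.5,52,0,0,0],[0,0,1.5,52,0,0,0],[0,0,1.5,52,0,0,0]],
  ],
  newtons=45,
)

```text
clock: 23.88
tool_pos: [0.6515, 0.0526, 0.0385]
eef_rot: [0.801, 0.599, -0.0, -0.002]
contact_force: [-4.3, 1.1, 5.6]
opening: 0.104
finger_force: 45.0
```

```bash
python3 -c "
from h import *
rel([*rad(-.018,0),.0365],down(-16.3));where()"
```

```text
shift [ -0.5 -88.4   2.3] turn [-0.2 -0.1 -0.1] clk 23.88
mid [70.5 -2.1 78.5] tilt -0.1 yaw -90.1 flat 39.8 78.6 F radio [-4.4 -0.2  5.6] op 0.104 clk 23.88
```

Call:
move_arm(
  targets=[
    [[0,0,-10,-1,0,0,0],[0,0,-22,-1,0,0,0],[0,0,-34,-1,0,0,0],[0,0,-46,-1,0,0,0],[0,0,-58,-1,0,0,0],[0,0,-70,-1,0,0,0],[0,0,-80,-1,0,0,0],[0,0,-86,-1,0,0,0],[0,0,-86,-1,0,0,0]],
  ],
)

```text
clock: 25.0
tool_pos: [0.5681, 0.0767, 0.0387]
eef_rot: [0.801, 0.599, -0.001, -0.002]
contact_force: [-0.2, 0.7, -13.4]
opening: 0.104
finger_force: 45.0
```

```bash
python3 -c "
from h import *
rel([*rad(-.030,0),.0375],down(-16.3));where()"
```

```text
shift [ -0.1 -13.5   1.2] turn [-0.3 -0.1 -0.1] clk 25.0
mid [-16.3  -2.4  78.7] tilt -0.1 yaw -90.1 flat -47.0 78.7 F radio [ -0.4   0.6 -13.4] op 0.104 clk 25.0
```

Call:
move_arm(
  targets=[
    [[0,0,-3,0.7,0,0,0],[0,0,-6,0.7,0,0,0],[0,0,-9,0.7,0,0,0],[0,0,-12,0.7,0,0,0],[0,0,-14,0.7,0,0,0],[0,0,-15,0.7,0,0,0],[0,0,-15,0.7,0,0,0],[0,0,-15,0.7,0,0,0]],
  ],
)

```text
clock: 26.0
tool_pos: [0.5555, 0.0804, 0.0386]
eef_rot: [0.801, 0.599, 0.0, -0.001]
contact_force: [1.4, -0.9, -9.4]
opening: 0.107
finger_force: 45.0
```

```bash
python3 -c "
from h import *
rel([*rad(-.030,0),.0375],down(-16.3));where()"
```

```text
shift [-0.1 -0.3  1.1] turn [-0.1 -0.1 -0.1] clk 26.0
mid [-29.6  -2.4  78.6] tilt -0.1 yaw -90.1 flat -60.3 78.7 F radio [ 1.6 -0.5 -9.4] op 0.107 clk 26.0
```

Call:
move_arm(
  targets=[
    [[0,0,-1,0.5,0,0,0],[0,0,-2,0.5,0,0,0],[0,0,-3,0.5,0,0,0],[0,0,-3,0.5,0,0,0]],
  ],
)

```text
clock: 26.5
tool_pos: [0.5555, 0.0804, 0.0386]
eef_rot: [0.801, 0.598, 0.002, 0.0]
contact_force: [7.5, -3.2, -8.7]
opening: 0.106
finger_force: 45.0
```

```bash
python3 -c "
from h import *
where()"
```

```text
mid [-29.7  -2.4  78.6] tilt -0.2 yaw -90.2 flat -60.5 78.7 F radio [ 8.1 -1.  -8.7] op 0.106 clk 26.5
```

Call:
move_arm(
  targets=[
    [[0,0,-2,0,0,0,0],[0,0,-4,0,0,0,0],[0,0,-6,0,0,0,0],[0,0,-6,0,0,0,0]],
  ],
)

```text
clock: 27.0
tool_pos: [0.5557, 0.0805, 0.0387]
eef_rot: [0.802, 0.597, 0.006, 0.003]
contact_force: [18.4, -6.9, -20.2]
opening: 0.104
finger_force: 45.0
```

```bash
python3 -c "
from h import *
where()"
```

```text
mid [-30.   -2.4  78.7] tilt -0.3 yaw -90.3 flat -60.8 78.9 F radio [ 19.6  -1.4 -20.2] op 0.104 clk 27.0
```

Call:
move_arm(
  targets=[
    [[0,0,4,0,0,0,0],[0,0,8,0,0,0,0],[0.4,0,8.5,0,0,0,0],[0.4,0,8.5,0,0,0,0],[0.4,0,8.5,0,0,0,0],[0.4,0,8.5,-10,0,0,0],[0.4,0,8.5,-40,0,0,0],[0.4,0,8.5,-90,0,0,0],[0.4,0,8.5,-120,0,0,0],[0.4,0,8.5,-120,0,0,0]],
  ],
)

```text
clock: 28.25
tool_pos: [0.5567, 0.081, 0.1609]
eef_rot: [0.801, 0.599, 0.003, -0.001]
contact_force: [0.1, 0.1, -1.0]
opening: 0.399
finger_force: 0.0
```

Run:
```python
from h import *
import cv2
where();c=r.camera_info("wrist");a=r.snapshot("wrist")
P=lambda x,y,z:proj(c,np.array([*rad(x/1e3,y/1e3),z/1e3])).round(1)
# brightness along a line at y=45 over the top: cover edges expected x=-97 and x=+4
g=cv2.cvtColor(a,cv2.COLOR_RGB2GRAY)
for x in range(-112,30,4):
    u,v=P(x,45,61).astype(int);print((x,int(g[v,u])) if 0<=v<400 and 0<=u<640 else None,end=" ")
```

```text
mid [-28.8  -1.6 200.9] tilt -0.3 yaw -90.1 flat -59.5 201.1 F radio [ 0.   0.2 -1. ] op 0.399 clk 28.25
(-112, 205) (-108, 196) (-104, 235) (-100, 218) (-96, 117) (-92, 238) (-88, 237) (-84, 238) (-80, 237) (-76, 238) (-72, 237) (-68, 237) (-64, 237) (-60, 238) (-56, 238) (-52, 237) (-48, 238) (-44, 238) (-40, 237) (-36, 238) (-32, 238) (-28, 238) (-24, 238) (-20, 237) (-16, 238) (-12, 238) (-8, 238) (-4, 238) (0, 238) (4, 238) (8, 126) (12, 125) (16, 127) (20, 127) (24, 126) (28, 124)
```

Run:
```python
from h import *
import cv2
c=r.camera_info("wrist");a=r.snapshot("wrist");g=cv2.cvtColor(a,cv2.COLOR_RGB2GRAY).astype(np.float32)
def line(y,z,x0,x1):
    xs=np.arange(x0,x1,.5);uv=np.array([proj(c,np.array([*rad(x/1e3,y/1e3),z/1e3])) for x in xs],np.float32)
    v=cv2.remap(g,uv[:,0][None],uv[:,1][None],cv2.INTER_LINEAR)[0];print([(float(x),int(b)) for x,b in zip(xs,v)])
line(45,61,-106,-92);line(45,61,2,9);line(20,74,-40,-20);line(66.6,64,-107,-98);line(66.6,64,106,116)
```

```text
[(-106.0, 216), (-105.5, 224), (-105.0, 230), (-104.5, 233), (-104.0, 235), (-103.5, 236), (-103.0, 236), (-102.5, 235), (-102.0, 233), (-101.5, 231), (-101.0, 228), (-100.5, 223), (-100.0, 217), (-99.5, 208), (-99.0, 195), (-98.5, 176), (-98.0, 152), (-97.5, 125), (-97.0, 119), (-96.5, 126), (-96.0, 170), (-95.5, 204), (-95.0, 232), (-94.5, 237), (-94.0, 238), (-93.5, 238), (-93.0, 237), (-92.5, 237)]
[(2.0, 238), (2.5, 239), (3.0, 239), (3.5, 238), (4.0, 216), (4.5, 189), (5.0, 156), (5.5, 133), (6.0, 125), (6.5, 123), (7.0, 124), (7.5, 125), (8.0, 125), (8.5, 125)]
[(-40.0, 238), (-39.5, 237), (-39.0, 237), (-38.5, 237), (-38.0, 237), (-37.5, 236), (-37.0, 235), (-36.5, 235), (-36.0, 234), (-35.5, 231), (-35.0, 226), (-34.5, 219), (-34.0, 200), (-33.5, 195), (-33.0, 209), (-32.5, 220), (-32.0, 230), (-31.5, 233), (-31.0, 235), (-30.5, 236), (-30.0, 236), (-29.5, 236), (-29.0, 236), (-28.5, 235), (-28.0, 235), (-27.5, 234), (-27.0, 233), (-26.5, 228), (-26.0, 219), (-25.5, 205), (-25.0, 181), (-24.5, 160), (-24.0, 174), (-23.5, 195), (-23.0, 226), (-22.5, 236), (-22.0, 239), (-21.5, 238), (-21.0, 238), (-20.5, 238)]
[(-107.0, 209), (-106.5, 197), (-106.0, 173), (-105.5, 130), (-105.0, 85), (-104.5, 49), (-104.0, 29), (-103.5, 25), (-103.0, 25), (-102.5, 25), (-102.0, 25), (-101.5, 24), (-101.0, 22), (-100.5, 37), (-100.0, 64), (-99.5, 115), (-99.0, 168), (-98.5, 217)]
[(106.0, 229), (106.5, 233), (107.0, 234), (107.5, 234), (108.0, 216), (108.5, 185), (109.0, 128), (109.5, 80), (110.0, 35), (110.5, 26), (111.0, 21), (111.5, 24), (112.0, 23), (112.5, 23), (113.0, 21), (113.5, 26), (114.0, 39), (114.5, 82), (115.0, 134), (115.5, 185)]
```

```bash
python3 -c "
from plant import r
print(r.finish_job())"
```

```text
the job is handed in; nothing more can be done
None
```

The large cell is seated in the empty cradle, flat end on the spring and button end on the plate. The cover is fully home past its catch, and the job was handed in at about 28 s.

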